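# Seat the adapter plate on the mixer's pins and lock it

## Task

The aluminium adapter plate on the bench mixer was put down too far to the left, as seen from the robot, and its front edge is propped up on the two brass locating pins. With a fingertip, nudge it sideways to the right until both holes drop over the pins and it lies flat on the deck, then push the yellow locking tab fully home over the plate's front edge. Do not pick up or lift the plate, leave the jar, bottle and tip rack where they are, and finish clear of everything.

Things in the scene. Friction and masses are not known exactly. Their poses are not given: they have to be found in the camera images.
- mixer: Fixed bench mixer: steel box with blue base rim, 250 x 330 mm (x, y), 60 mm high to its flat black deck, 240 x 320 mm. Origin at the centre of its underside, on the bench; z up, +x from its front (control panel, locking tab, robot side) to its back, +y to its left.
- nest (a point): On the deck (mixer x 10, y 0, z 60 mm): where the seated plate's origin belongs. Two blue guide rails along y, 150 mm long, 14 mm high, 8 mm thick, inner faces 57 mm before and behind it, leave the plate 2 mm play each way in x; it slides along y. The deck is open at both ends of the rails.
- pin_left (a point): Foot of the left brass locating pin, on its axis at deck height (mixer x = -31, y = +45, z = 60 mm). Pin 8 mm high: 9 mm diameter for the lowest 3 mm, then tapering to a 4 mm flat tip.
- pin_right (a point): The same for the right pin (mixer x = -31, y = -45, z = 60 mm).
- plate: Loose aluminium plate 110 x 150 x 16 mm (x, y, z), 0.45 to 0.65 kg, dark well marks on top, a blue ring round each hole. Origin: centre of underside; axes as the mixer's when seated. Starts 12 to 25 mm too far to +y, front propped on the pins (tilt 0.083 rad). Pushed slowly to -y at the middle of its left end, with a few newtons, it slides, drops 8 mm at the front over both pins, and they stop it; pushed fast it can skip past.
- hole_left (a point): Centre of the plate's left 12 mm through hole, at the underside (plate x = -41, y = +45, z = 0 mm). Belongs over pin_left, with 1.5 mm play.
- hole_right (a point): Centre of the plate's right hole at the underside (plate x = -41, y = -45, z = 0 mm). Belongs over pin_right.
- tab (a joint): Travel of the yellow locking tab along the mixer's +x: 0 fully back, 0.025 m fully home (a hard stop), where it reaches about 21 mm over the plate's front edge. It starts at 0 to 0.003 m and stays where it is left; pushing it takes 2 to 4 N. It passes 2 mm above the seated plate and is blocked by a plate still propped up.
- tab_knob (a point): Centre of the top of the tab's upright round knob, 16 mm diameter, 26 mm high (foot 24 mm, top 50 mm above the deck); tab fully back: at mixer x = -86, y = 0 mm. The flat tab under it is 24 mm wide, 6 mm thick and reaches 11 mm to the front of the knob's axis, on a 30 mm wide steel bed.
- jar: Small amber jar with white cap, 28 mm diameter, 45 mm high, standing on the deck right of the plate. Origin at the centre of its underside. Leave it.
- bottle: White bottle with blue cap, 60 mm diameter, 130 mm high, on the bench left of the mixer. Origin at the centre of its underside. Leave it.
- tiprack: Blue pipette tip rack with white tip tops, 80 x 120 x 45 mm (x, y, z), on the bench right of the mixer. Origin at the centre of its underside. Leave it.
There are look-alikes about, which are no part of the job. Several things look just like the bottle: the one meant starts nearest to the robot's base. Several things have the shape of the tiprack; the one meant has the colours described above.

How it is judged:
By the outcome, as a careful person would: the job done as asked, in the order asked, and still so for the second after the job is handed in, with the robot touching nothing.
It also fails if it takes over 42 s, if anything falls off the work surface, if the arm or the gripper's body presses on something with over 40 N, if the wrist force passes 120 N, or if a joint passes its speed limit or range.

## Robot

A 6-joint arm with a two-finger parallel gripper is mounted at the origin on the work surface. World frame = base frame: x ahead of the robot, y to its left, z up, the work surface at z = 0. Lengths are in mm, angles in rad, forces in N, time in s.
With the tool pointing down it reaches from about 325 to 775 mm from the base axis. Payload 5.5 kg.
Tool frame: the origin (TCP) lies on the centre line of the jaws, within the pads' length; the fingertips stand 22 mm ahead of it and the grasp point (between the pads) lies 3 mm ahead of it; z points along the fingers, x is the direction in which the jaws open and shut, and the axes are right-handed (so a half turn about z gives the same grasp; the last joint's range is limited). The gripper opens to 88 mm and grips with 3 to 60 N. Pads are 20 mm wide; open, the fingers measure 115 mm over their backs; the gripper's body (75 mm by 178 mm) begins 61 mm behind the grasp point.
Start: joints at [1.237, 0.091, 1.231, -0, 1.82, -0.057], TCP at [163.971, 577.174, 244.631] pointing down, gripper open.
Joint ranges: [-2.87, 2.87], [-0.86, 2.18], [0.17, 2.46], [-1.51, 4.65], [0.06, 2.69], [-2.65, 2.65]. Speed limits (rad/s): [2.57, 2.57, 3.01, 3.14, 3.14, 3.14].

## Interface

Orientations are given as a rotation vector (axis times angle).
In Python, from cell import arm, viewer, sign_off gives the robot as it stands.
- The arm moves only by the tool carry_out, never from a script. Its argument "series" is a list of rows, each an object of numbers: "dx", "dy", "dz": the shift along the world's x, y, z in cm; "ax", "ay", "az": the turn, a rotation vector about the world's x, y, z in degrees. A call has 1 to 12 rows; each row shifts and turns the commanded pose from where the row before left it; what a row does not reach is not made up. A row lasts 1/12 s, in which the tool goes at most 41.7 mm and 7.16 degrees, less where a joint would pass 70% of its speed; a pose out of reach is approached as far as the arm can. A call is refused whole if a number of a shift passes 4.17 or a number of a turn 7.16, either way. A call with a gripper value outside its range is refused whole. "fingers" is the opening, from -1 (shut) to 1 (fully open), so that 0 is half open, set as the call begins (left out, the last holds). The fingers move at their own pace and stop on an object; the grip force is fixed at half the most. Time passes only in rows, so rows that do not move let the fingers close. It gives the time, the measured TCP pose, the force and the opening at its end, in the units of the state.
- arm.observe(): the state, without advancing time (a new reading comes with each control period).
- viewer.read_camera(name): name is "side" or "top"; returns the picture (480x640x3 uint8, blue, green, red); there is no depth.
- viewer.get_calibration(name): a dict with "K" (3x3 intrinsics, pixels), "R" (3x3) and "t" (3): a world point X has camera coordinates R X + t. Camera axes: x right, y down, z forward; pixel columns grow to the right and rows downward; lengths in mm; the calibration is good to about 2 mm. A picture is of the moment at which its call begins. get_calibration takes no time and is no camera call.
- sign_off(): hands the job in, once; it reports no verdict.
The state is a dict: "time_s": time; "qpos": joint angles; "qd": joint speeds; "joint_torque": joint torques, N m; "position": TCP position; "orientation": TCP orientation; "wrist_force": force on the tool from outside, world axes, zero at the start; "wrist_torque": the same for the moment, N m; "opening": finger opening in mm.
Only numpy, scipy, OpenCV 4.12 (cv2) and the standard library are available. Lean on these libraries where they do the work, as an engineer would, in place of code of your own. Each camera call takes 0.05 s, during which the arm holds its last target.

## Working session

There is one attempt and no reset: what is moved stays moved. The work goes in short steps, Python scripts to look and compute and a tool call to move; the robot and the scene stay as the last step left them, time stands still between calls to the robot, and variables do not carry over. Pictures are saved under pics/ and viewed, and the job is handed in when it is done.

Besides the shell and the picture viewer there is one more tool, called as name([rows], argument=value, ...), one row to a line, values as JSON. carry_out: Moves the arm, as the interface text tells. Its arguments: {"type":"object","properties":{"series":{"type":"array","items":{"type":"object","properties":{"dx":{"type":"number"},"dy":{"type":"number"},"dz":{"type":"number"},"ax":{"type":"number"},"ay":{"type":"number"},"az":{"type":"number"}}}},"fingers":{"type":"number"}},"required":["series"]}

```bash
ls; mkdir -p pics; python3 - <<'E'
from cell import arm, viewer
import cv2
for n in("side","top"):
    im=viewer.read_camera(n); cv2.imwrite(f"pics/{n}0.png",im)
    c=viewer.get_calibration(n); print(n,c)
print(arm.observe())
E
```

```text
pics
side {'K': array([[474.08245079,   0.        , 311.15542717],
       [  0.        , 474.08245079, 241.75198923],
       [  0.        ,   0.        ,   1.        ]]), 'R': array([[ 0.6835215 , -0.72992978,  0.00094   ],
       [-0.42500148, -0.3990266 , -0.81249709],
       [ 0.5934409 ,  0.55495972, -0.58296449]]), 't': array([-458.30582763,  301.67094619,  865.71096252])}
top {'K': array([[613.68351979,   0.        , 320.34797192],
       [  0.        , 613.68351979, 245.95510535],
       [  0.        ,   0.        ,   1.        ]]), 'R': array([[ 0.02561233, -0.99964941, -0.00671334],
       [-0.99556268, -0.02489819, -0.09074702],
       [ 0.09054806,  0.00900779, -0.99585135]]), 't': array([ -75.20966819,  605.83623666, 1500.51322136])}
{'time_s': 0.1, 'qpos': array([ 1.23731288e+00,  9.17777919e-02,  1.23179146e+00,  2.53678727e-05,
        1.81979858e+00, -5.67055155e-02]), 'qd': array([ 1.51470999e-03, -2.59024555e-03, -1.59706107e-03,  7.00012548e-05,
        5.66428822e-04,  7.88817906e-04]), 'joint_torque': array([ 2.58847991e-03, -4.47860849e+01, -4.07567096e+01,  7.00778584e-02,
        2.85079109e-02, -1.11072666e-04]), 'position': array([163.87432231, 576.94192427, 243.60870263]), 'orientation': array([ 2.50586741e+00,  1.89318474e+00, -2.33733712e-03]), 'wrist_force': array([-0.31728192, -0.51059138,  1.02104873]), 'wrist_torque': array([ 0.00307582, -0.00720296, -0.0451555 ]), 'opening': 87.75470564265552}
```

View pics/top0.png

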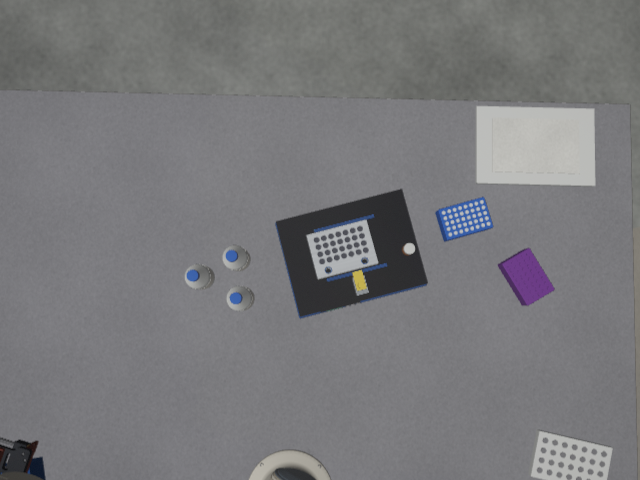

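View pics/side0.png

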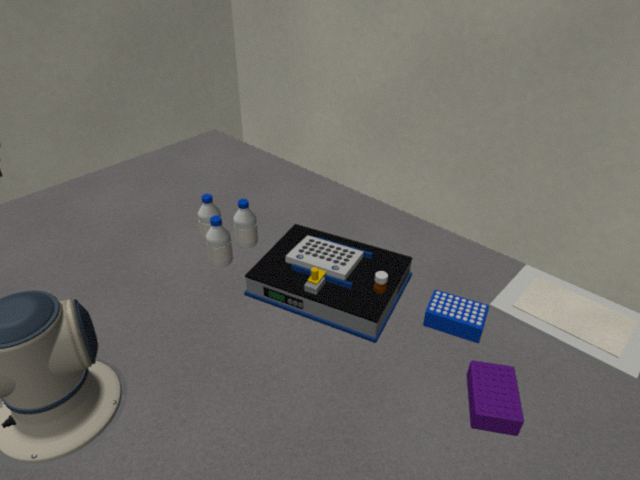

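The top view shows the mixer deck around (350,255), the propped plate at (342,249), the yellow tab at (360,283) and the jar at (409,249). There are three bottles at (236,258), (199,276) and (240,298), and the blue rack is at (465,219). I'll enlarge both views to measure.

```bash
python3 - <<'E'
import cv2
t=cv2.imread("pics/top0.png")[180:330,260:440]; cv2.imwrite("pics/topc.png",cv2.resize(t,None,fx=4,fy=4,interpolation=cv2.INTER_CUBIC))
t=cv2.imread("pics/side0.png")[215:345,235:425]; cv2.imwrite("pics/sidec.png",cv2.resize(t,None,fx=4,fy=4,interpolation=cv2.INTER_CUBIC))
E
```

```text
(no output)
```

View pics/topc.png

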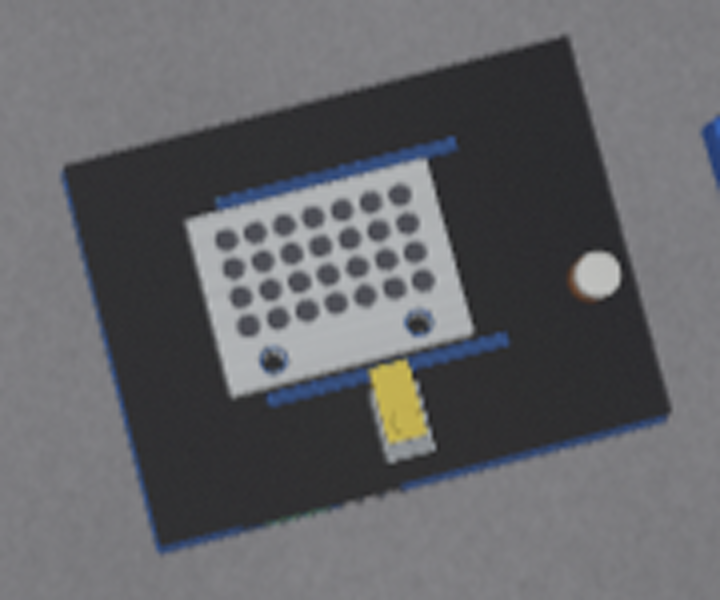

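View pics/sidec.png

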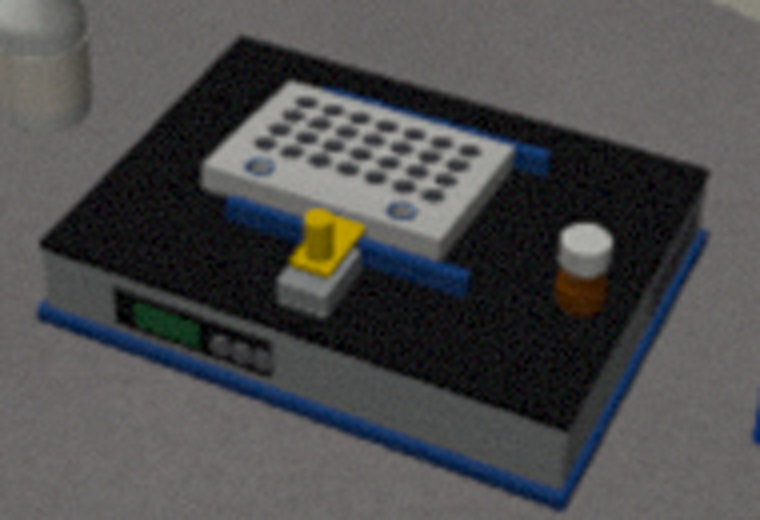

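```bash
cat > h.py <<'E'
import numpy as np
from cell import viewer
from scipy.optimize import least_squares
C={n:viewer.get_calibration(n) for n in("side","top")}
def proj(n,X):
    c=C[n]; p=np.atleast_2d(X)@np.array(c["R"]).T+c["t"]; p=p@np.array(c["K"]).T
    return p[:,:2]/p[:,2:]
def Tm(m,P):
    P=np.atleast_2d(P).astype(float); c,s=np.cos(m[2]),np.sin(m[2])
    return np.c_[m[0]+c*P[:,0]-s*P[:,1], m[1]+s*P[:,0]+c*P[:,1], P[:,2]]
def px(n,u): # crop->full
    u=np.array(u,float)/4
    return u+([260,180] if n=="top" else [235,215]) -0.375+0*u
E
python3 - <<'E'
from h import *
obs=[("top",(64,168),(120,160,60)),("top",(569,37),(120,-160,60)),("top",(669,411),(-120,-160,60)),("top",(159,545),(-122,162,60)),
("side",(240,38),(120,160,60)),("side",(708,175),(120,-160,60)),("side",(45,243),(-120,160,60)),("side",(570,430),(-120,-160,60)),
("top",(270,399),(-51,75,74)),("top",(508,340),(-51,-75,74)),("top",(216,203),(71,75,74)),("top",(456,144),(71,-75,74)),
("side",(228,198),(-55,75,74)),("side",(468,270),(-55,-75,74)),("side",(549,152),(67,-75,74))]
def f(m): return np.concatenate([(proj(n,Tm(m,P))[0]-px(n,u)) for n,u,P in obs])
r=least_squares(f,[570,-50,0.25],loss="soft_l1",x_scale=[100,100,1]); print(r.x)
for o,e in zip(obs,f(r.x).reshape(-1,2)): print(o,e.round(1))
m=r.x; np.save("m.npy",m)
def q(n,P): 
    u=proj(n,Tm(m,P))[0]; return ((u+0.375-([260,180] if n=="top" else [235,215]))*4).round(0)
for nm,P in dict(knob0=(-86,0,110),pinL=(-31,45,60),pinR=(-31,-45,60)).items(): print(nm,Tm(m,P).round(1),q("top",P),q("side",P))
# plate: shift s in mixer y, pose tilt: back bottom edge on deck
def plate(s,P,x0=10):
    P=np.array(P,float); th=0.083; 
    x=55-(55-P[0])*np.cos(th)+0+P[2]*np.sin(th)*1; z=(55-P[0])*np.sin(th)+P[2]*np.cos(th)
    return (x0+x,P[1]+s,60+z)
ob=[("top",(185,218),(55,75,16)),("top",(428,158),(55,-75,16)),("top",(474,331),(-55,-75,16)),("top",(232,397),(-55,75,16)),("top",(273,359),(-41,45,16)),("top",(419,322),(-41,-45,16)),
("side",(261,166),(-41,45,16)),("side",(402,210),(-41,-45,16)),("side",(290,82),(55,75,16)),("side",(515,153),(55,-75,16)),("side",(440,237),(-55,-75,16)),("side",(205,170),(-55,75,16))]
g=lambda v: np.concatenate([(proj(n,Tm(m,plate(v[0],P,v[1])))[0]-px(n,u)) for n,u,P in ob])
r=least_squares(g,[18,10],loss="soft_l1"); print(r.x); print(g(r.x).reshape(-1,2).round(1))
E
```

```text
[ 5.92379556e+02 -1.35627934e+02  2.80873568e-01]
('top', (64, 168), (120, 160, 60)) [-0.2 -0.7]
('top', (569, 37), (120, -160, 60)) [-0.2 -0.7]
('top', (669, 411), (-120, -160, 60)) [1.  0.5]
('top', (159, 545), (-122, 162, 60)) [-0.1  1.6]
('side', (240, 38), (120, 160, 60)) [ 0.5 -1.1]
('side', (708, 175), (120, -160, 60)) [ 0.9 -1.8]
('side', (45, 243), (-120, 160, 60)) [-1.2 -0.6]
('side', (570, 430), (-120, -160, 60)) [-0.  -1.4]
('top', (270, 399), (-51, 75, 74)) [-0.4  0.2]
('top', (508, 340), (-51, -75, 74)) [ 0.5 -0.8]
('top', (216, 203), (71, 75, 74)) [0.3 0.4]
('top', (456, 144), (71, -75, 74)) [ 0.3 -0.4]
('side', (228, 198), (-55, 75, 74)) [-0.6  0.5]
('side', (468, 270), (-55, -75, 74)) [-0.3  2.1]
('side', (549, 152), (67, -75, 74)) [-0.2  1.4]
knob0 [[ 509.7 -159.5  110. ]] [408. 423.] [318. 219.]
pinL [[ 550.1 -101.    60. ]] [308. 356.] [291. 211.]
pinR [[ 575.1 -187.5   60. ]] [451. 319.] [433. 256.]
[20.82580586 10.05017616]
[[ 0.2  0.6]
 [-0.5 -0.1]
 [ 0.2  0.2]
 [-0.1 -0.4]
 [ 0.3  0.3]
 [ 0.2  0. ]
 [-0.1  0.1]
 [ 0.1  0.3]
 [ 0.2 -0.4]
 [ 0.  -1.7]
 [ 0.4  0.5]
 [-0.4 -1.6]]
```

Candidates, by top-image pixel:
- **Plate:** the only plate on the mixer deck is at (342,249). The white perforated block at (572,456) only resembles it.
- **Bottles:** (240,298), (236,258) and (199,276). The lowest one is nearest the base.
- **Racks:** blue with white tips at (465,219), purple at (526,277) and white at (572,456).

The 4x crop confirms the plate (two blue-ringed holes, between the blue rails) and the tab. The fitted shift of 20.8 mm lies within the stated 12–25 mm. Next I'll compute the targets and the bottle clearance.

```bash
cat >> h.py <<'E'
def ray(n,u,z):
    c=C[n];R=np.array(c["R"]);o=-R.T@c["t"];d=R.T@np.linalg.solve(c["K"],[u[0],u[1],1]); return o+d*(z-o[2])/d[2]
def inv(m,X):
    c,s=np.cos(m[2]),np.sin(m[2]);d=np.array(X)[:2]-m[:2];return np.array([c*d[0]+s*d[1],-s*d[0]+c*d[1]])
E
python3 - <<'E'
from h import *
m=np.load("m.npy")
for u in[(232,257),(193,275),(237,297)]:
    X=ray("top",u,130);print("bottle",X.round(0),"mixer",inv(m,X).round(0))
for P in[(10,120,0),(10,106,0),(10,85,0),(-115,0,0),(-82.5,0,0)]: print(P,Tm(m,P).round(1))
# knob measure
a=px("side",(319,213));X=ray("side",a,110);print("knob",inv(m,X).round(1))
a=px("top",(400,421));X=ray("top",a,110);print("knob top",inv(m,X).round(1))
for e in [(385,443),(424,436)]: print("tab front end",inv(m,ray("top",px("top",e),84)).round(1))
E
```

```text
bottle [567. 143. 130.] mixer [ 53. 275.]
bottle [523. 232. 130.] mixer [ 36. 373.]
bottle [475. 128. 130.] mixer [-39. 286.]
(10, 120, 0) [[568.7 -17.6   0. ]]
(10, 106, 0) [[572.6 -31.    0. ]]
(10, 85, 0) [[578.4 -51.2   0. ]]
(-115, 0, 0) [[ 481.9 -167.5    0. ]]
(-82.5, 0, 0) [[ 513.1 -158.5    0. ]]
knob [-81.1   2.1]
knob top [-83.6   4.1]
tab front end [-93.6  14.5]
tab front end [-95.5  -9. ]
```

carry_out([
  {"dx":1.0,"dy":-1.5,"az":-5.8},
  {"dx":1.7,"dy":-2.5,"az":-5.8},
  {"dx":1.7,"dy":-2.5,"az":-5.8},
  {"dx":1.7,"dy":-2.5,"az":-5.8},
  {"dx":1.7,"dy":-2.5,"az":-5.8},
  {"dx":1.7,"dy":-2.5,"az":-5.8},
  {"dx":1.7,"dy":-2.5,"az":-5.8},
  {"dx":1.7,"dy":-2.5,"az":-5.8},
  {"dx":1.7,"dy":-2.5,"az":-5.8},
  {"dx":1.7,"dy":-2.5,"az":-5.8},
  {"dx":1.7,"dy":-2.5},
  {"dx":1.7,"dy":-2.5},
], fingers=-1)

```text
schema error: expected keys dx, dy, dz, ax, ay, az
```

carry_out([
  {"dx":1.0,"dy":-1.5,"dz":0,"ax":0,"ay":0,"az":-5.8},
  {"dx":1.7,"dy":-2.5,"dz":0,"ax":0,"ay":0,"az":-5.8},
  {"dx":1.7,"dy":-2.5,"dz":0,"ax":0,"ay":0,"az":-5.8},
  {"dx":1.7,"dy":-2.5,"dz":0,"ax":0,"ay":0,"az":-5.8},
  {"dx":1.7,"dy":-2.5,"dz":0,"ax":0,"ay":0,"az":-5.8},
  {"dx":1.7,"dy":-2.5,"dz":0,"ax":0,"ay":0,"az":-5.8},
  {"dx":1.7,"dy":-2.5,"dz":0,"ax":0,"ay":0,"az":-5.8},
  {"dx":1.7,"dy":-2.5,"dz":0,"ax":0,"ay":0,"az":-5.8},
  {"dx":1.7,"dy":-2.5,"dz":0,"ax":0,"ay":0,"az":-5.8},
  {"dx":1.7,"dy":-2.5,"dz":0,"ax":0,"ay":0,"az":-5.8},
  {"dx":1.7,"dy":-2.5,"dz":0,"ax":0,"ay":0,"az":0},
  {"dx":1.7,"dy":-2.5,"dz":0,"ax":0,"ay":0,"az":0},
], fingers=-1)

```text
time_s: 1.1
position: [361.4, 285.8, 244.3]
orientation: [3.11, 0.441, -0.001]
wrist_force: [-0.3, 0.4, -0.1]
opening: 11.0
```

carry_out([
  {"dx":1.8,"dy":-2.65,"dz":0,"ax":0,"ay":0,"az":0},
  {"dx":1.8,"dy":-2.65,"dz":0,"ax":0,"ay":0,"az":0},
  {"dx":1.8,"dy":-2.65,"dz":0,"ax":0,"ay":0,"az":0},
  {"dx":1.8,"dy":-2.65,"dz":0,"ax":0,"ay":0,"az":0},
  {"dx":1.8,"dy":-2.65,"dz":0,"ax":0,"ay":0,"az":0},
  {"dx":1.8,"dy":-2.65,"dz":0,"ax":0,"ay":0,"az":0},
  {"dx":1.8,"dy":-2.65,"dz":0,"ax":0,"ay":0,"az":0},
  {"dx":1.8,"dy":-2.65,"dz":0,"ax":0,"ay":0,"az":0},
  {"dx":1.8,"dy":-2.65,"dz":0,"ax":0,"ay":0,"az":0},
  {"dx":1.8,"dy":-2.65,"dz":0,"ax":0,"ay":0,"az":0},
  {"dx":1.8,"dy":-2.65,"dz":0,"ax":0,"ay":0,"az":0},
  {"dx":1.0,"dy":-1.35,"dz":0,"ax":0,"ay":0,"az":0},
])

```text
time_s: 2.1
position: [569.9, -20.8, 243.5]
orientation: [3.11, 0.437, -0.002]
wrist_force: [0.5, -0.8, -0.3]
opening: 0.6
```

carry_out([
  {"dx":0,"dy":0,"dz":-2,"ax":0,"ay":0,"az":0},
  {"dx":0,"dy":0.1,"dz":-3,"ax":0,"ay":0,"az":0},
  {"dx":0,"dy":0.2,"dz":-3,"ax":0,"ay":0,"az":0},
  {"dx":0,"dy":0,"dz":-3,"ax":0,"ay":0,"az":0},
  {"dx":0,"dy":0,"dz":-2,"ax":0,"ay":0,"az":0},
  {"dx":0,"dy":0,"dz":-1.5,"ax":0,"ay":0,"az":0},
  {"dx":0,"dy":0,"dz":-0.5,"ax":0,"ay":0,"az":0},
  {"dx":0,"dy":0,"dz":0,"ax":0,"ay":0,"az":0},
])

```text
time_s: 2.77
position: [567.9, -14.7, 92.5]
orientation: [-3.11, -0.441, 0.006]
wrist_force: [-0.2, 0.4, -0.7]
opening: 0.4
```

```bash
python3 - <<'E'
from h import *
from cell import arm
import cv2
a=viewer.read_camera("top")[180:330,260:440];b=viewer.read_camera("side")[215:345,235:425]
b=cv2.copyMakeBorder(b,0,20,0,0,cv2.BORDER_CONSTANT)
cv2.imwrite("pics/p1.png",cv2.resize(np.hstack([a,b]),None,fx=2.1,fy=2.1,interpolation=cv2.INTER_CUBIC))
cv2.imwrite("pics/p1s.png",cv2.resize(b,None,fx=4,fy=4,interpolation=cv2.INTER_CUBIC))
s=arm.observe();print(s["position"],s["wrist_force"],inv(np.load("m.npy"),s["position"]))
E
```

```text
[569.33849149 -14.85844243  95.54471227] [ 0.57071875 -0.15484859  0.52168807] [ 11.33854054 122.42384725]
```

View pics/p1.png

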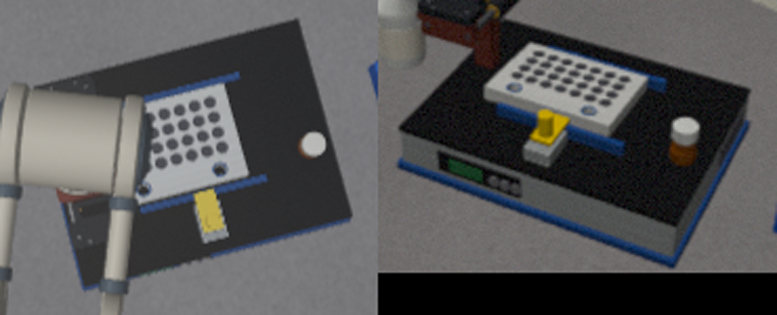

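View pics/p1s.png

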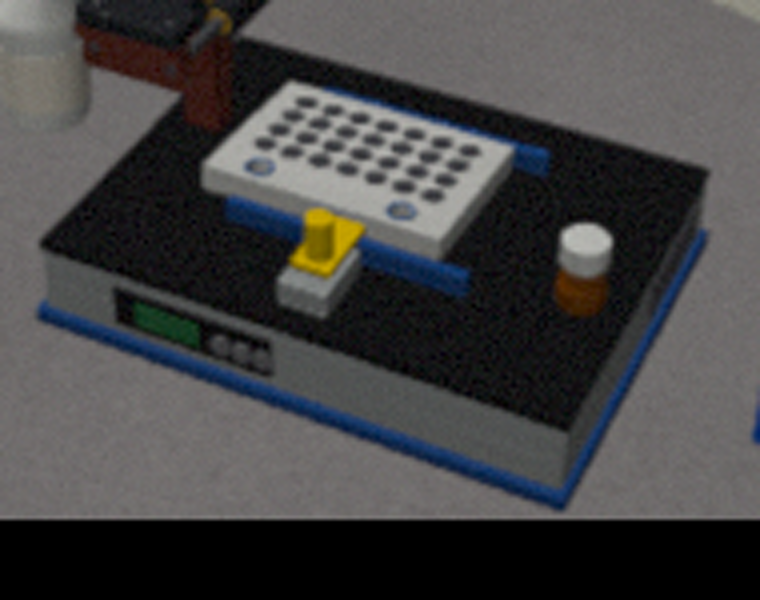

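The finger is left of the plate's left end, with its tip about 13 mm above the deck at side crop (205,128). I'll lower it, close in, then push slowly.

carry_out([
  {"dx":0,"dy":0,"dz":-0.4,"ax":0,"ay":0,"az":0},
  {"dx":0,"dy":0,"dz":-0.4,"ax":0,"ay":0,"az":0},
  {"dx":0.08,"dy":-0.28,"dz":0,"ax":0,"ay":0,"az":0},
  {"dx":0.08,"dy":-0.28,"dz":0,"ax":0,"ay":0,"az":0},
  {"dx":0.06,"dy":-0.2,"dz":0,"ax":0,"ay":0,"az":0},
  {"dx":0.03,"dy":-0.1,"dz":0,"ax":0,"ay":0,"az":0},
  {"dx":0.03,"dy":-0.1,"dz":0,"ax":0,"ay":0,"az":0},
  {"dx":0,"dy":0,"dz":0,"ax":0,"ay":0,"az":0},
])

```text
time_s: 3.53
position: [571.9, -24.7, 86.7]
orientation: [3.11, 0.441, 0.0]
wrist_force: [0.9, 0.5, 0.8]
opening: 0.4
```

carry_out([
  {"dx":0.03,"dy":-0.1,"dz":0,"ax":0,"ay":0,"az":0},
  {"dx":0.03,"dy":-0.1,"dz":0,"ax":0,"ay":0,"az":0},
  {"dx":0.02,"dy":-0.07,"dz":0,"ax":0,"ay":0,"az":0},
  {"dx":0.02,"dy":-0.07,"dz":0,"ax":0,"ay":0,"az":0},
  {"dx":0.02,"dy":-0.07,"dz":0,"ax":0,"ay":0,"az":0},
  {"dx":0.02,"dy":-0.07,"dz":0,"ax":0,"ay":0,"az":0},
  {"dx":0.02,"dy":-0.07,"dz":0,"ax":0,"ay":0,"az":0},
  {"dx":0.02,"dy":-0.07,"dz":0,"ax":0,"ay":0,"az":0},
])

```text
time_s: 4.2
position: [573.3, -29.8, 86.6]
orientation: [-3.109, -0.442, 0.001]
wrist_force: [-1.5, 3.3, 1.0]
opening: 0.5
```

Contact at about 3.5 N, with the plate end at mixer y ≈ 96 mm, as fitted. I'll push on slowly.

carry_out([
  {"dx":0.02,"dy":-0.06,"dz":0,"ax":0,"ay":0,"az":0},
  {"dx":0.02,"dy":-0.06,"dz":0,"ax":0,"ay":0,"az":0},
  {"dx":0.02,"dy":-0.06,"dz":0,"ax":0,"ay":0,"az":0},
  {"dx":0.02,"dy":-0.06,"dz":0,"ax":0,"ay":0,"az":0},
  {"dx":0.02,"dy":-0.06,"dz":0,"ax":0,"ay":0,"az":0},
  {"dx":0.02,"dy":-0.06,"dz":0,"ax":0,"ay":0,"az":0},
  {"dx":0.02,"dy":-0.06,"dz":0,"ax":0,"ay":0,"az":0},
  {"dx":0.02,"dy":-0.06,"dz":0,"ax":0,"ay":0,"az":0},
  {"dx":0.02,"dy":-0.06,"dz":0,"ax":0,"ay":0,"az":0},
  {"dx":0.02,"dy":-0.06,"dz":0,"ax":0,"ay":0,"az":0},
  {"dx":0.02,"dy":-0.06,"dz":0,"ax":0,"ay":0,"az":0},
  {"dx":0.02,"dy":-0.06,"dz":0,"ax":0,"ay":0,"az":0},
])

```text
time_s: 5.2
position: [576.0, -37.9, 86.6]
orientation: [-3.11, -0.441, 0.0]
wrist_force: [-0.6, 4.2, 0.4]
opening: 0.9
```

carry_out([
  {"dx":0.01,"dy":-0.06,"dz":0,"ax":0,"ay":0,"az":0},
  {"dx":0.02,"dy":-0.06,"dz":0,"ax":0,"ay":0,"az":0},
  {"dx":0.01,"dy":-0.06,"dz":0,"ax":0,"ay":0,"az":0},
  {"dx":0.02,"dy":-0.06,"dz":0,"ax":0,"ay":0,"az":0},
  {"dx":0.01,"dy":-0.06,"dz":0,"ax":0,"ay":0,"az":0},
  {"dx":0.02,"dy":-0.06,"dz":0,"ax":0,"ay":0,"az":0},
  {"dx":0.01,"dy":-0.06,"dz":0,"ax":0,"ay":0,"az":0},
  {"dx":0.02,"dy":-0.06,"dz":0,"ax":0,"ay":0,"az":0},
])

```text
time_s: 5.87
position: [577.2, -42.7, 86.6]
orientation: [-3.11, -0.441, 0.0]
wrist_force: [-0.7, 4.2, 0.5]
opening: 0.5
```

```bash
cat >> h.py <<'E'
def snap(name):
    from cell import arm
    import cv2
    b=viewer.read_camera("side")[215:345,235:425]
    cv2.imwrite(f"pics/{name}.png",cv2.resize(b,None,fx=4,fy=4,interpolation=cv2.INTER_CUBIC))
    s=arm.observe();print(s["time_s"],s["position"].round(1),s["wrist_force"].round(1),inv(np.load("m.npy"),s["position"]).round(1))
E
python3 -c "
from h import *; snap('p2')"
```

```text
5.9167 [577.2 -42.8  86.6] [0.1 3.5 0.2] [11.1 93.4]
```

View pics/p2.png

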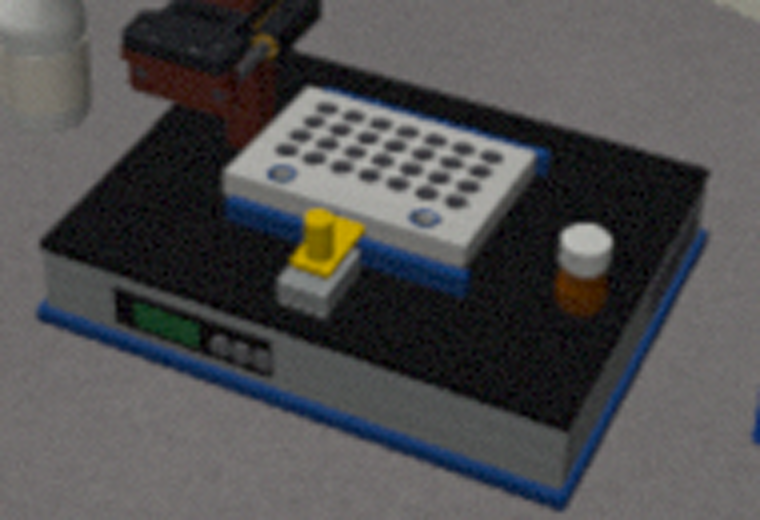

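The plate has slid about 13 mm with the finger and is still propped: its ringed holes are at crop (283,173) and (425,217). About 8 mm remains, so I'll go slower.

carry_out([
  {"dx":0.01,"dy":-0.04,"dz":0,"ax":0,"ay":0,"az":0},
  {"dx":0.01,"dy":-0.04,"dz":0,"ax":0,"ay":0,"az":0},
  {"dx":0.01,"dy":-0.04,"dz":0,"ax":0,"ay":0,"az":0},
  {"dx":0.01,"dy":-0.04,"dz":0,"ax":0,"ay":0,"az":0},
  {"dx":0.01,"dy":-0.04,"dz":0,"ax":0,"ay":0,"az":0},
  {"dx":0.01,"dy":-0.04,"dz":0,"ax":0,"ay":0,"az":0},
  {"dx":0.01,"dy":-0.04,"dz":0,"ax":0,"ay":0,"az":0},
  {"dx":0.01,"dy":-0.04,"dz":0,"ax":0,"ay":0,"az":0},
  {"dx":0.01,"dy":-0.04,"dz":0,"ax":0,"ay":0,"az":0},
  {"dx":0.01,"dy":-0.04,"dz":0,"ax":0,"ay":0,"az":0},
  {"dx":0.01,"dy":-0.04,"dz":0,"ax":0,"ay":0,"az":0},
  {"dx":0.01,"dy":-0.04,"dz":0,"ax":0,"ay":0,"az":0},
])

```text
time_s: 6.92
position: [578.3, -47.0, 86.8]
orientation: [-3.11, -0.441, -0.0]
wrist_force: [-1.3, 3.6, 0.8]
opening: 0.8
```

```bash
python3 -c "
from h import *; snap('p3')"
```

```text
6.9667 [578.3 -47.   86.8] [-0.2  3.   0.9] [11.1 89. ]
```

View pics/p3.png

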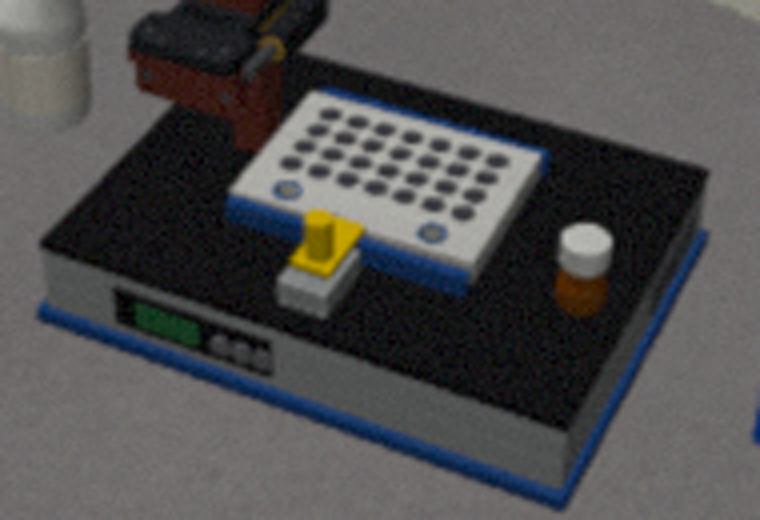

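The front has dropped: the holes are now at crop (288,190) and (431,233). They moved down about 16 px, where a full 8 mm drop predicts about 14. A small further nudge should confirm that the pins stop it.

carry_out([
  {"dx":0.01,"dy":-0.03,"dz":0,"ax":0,"ay":0,"az":0},
  {"dx":0.01,"dy":-0.03,"dz":0,"ax":0,"ay":0,"az":0},
  {"dx":0.01,"dy":-0.03,"dz":0,"ax":0,"ay":0,"az":0},
  {"dx":0.01,"dy":-0.03,"dz":0,"ax":0,"ay":0,"az":0},
  {"dx":0,"dy":0,"dz":0,"ax":0,"ay":0,"az":0},
])

```text
time_s: 7.38
position: [578.8, -47.9, 86.8]
orientation: [-3.109, -0.442, -0.001]
wrist_force: [-1.9, 4.7, 2.3]
opening: 0.5
```

carry_out([
  {"dx":0.01,"dy":-0.03,"dz":0,"ax":0,"ay":0,"az":0},
  {"dx":0.01,"dy":-0.03,"dz":0,"ax":0,"ay":0,"az":0},
  {"dx":0.01,"dy":-0.03,"dz":0,"ax":0,"ay":0,"az":0},
  {"dx":0,"dy":0,"dz":0,"ax":0,"ay":0,"az":0},
])

```text
time_s: 7.72
position: [579.2, -48.8, 86.8]
orientation: [-3.109, -0.442, -0.001]
wrist_force: [-1.1, 4.9, 2.4]
opening: 0.3
```

```bash
python3 -c "
from h import *; snap('p4')"
```

```text
7.7667 [579.2 -48.8  86.8] [-1.3  5.   2.1] [11.4 87.1]
```

View pics/p4.png

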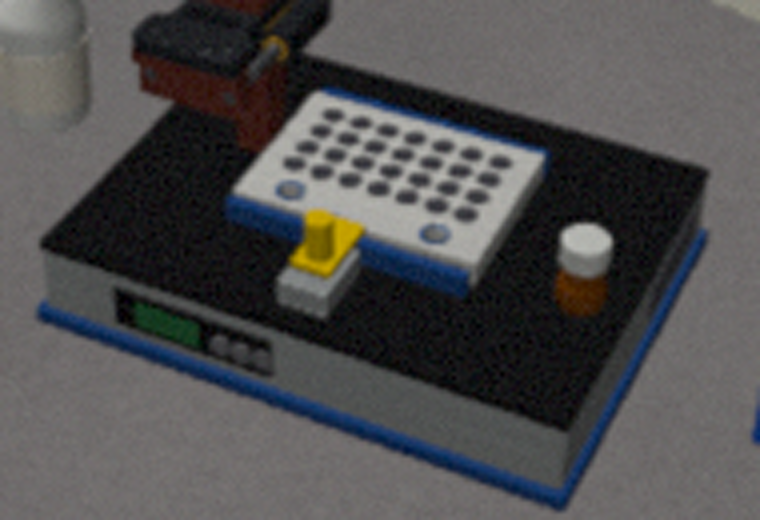

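carry_out([
  {"dx":0.01,"dy":-0.03,"dz":0,"ax":0,"ay":0,"az":0},
  {"dx":0.01,"dy":-0.03,"dz":0,"ax":0,"ay":0,"az":0},
  {"dx":0,"dy":0,"dz":0,"ax":0,"ay":0,"az":0},
])

```text
time_s: 8.02
position: [579.4, -49.4, 86.8]
orientation: [-3.109, -0.442, -0.001]
wrist_force: [-1.2, 5.1, 1.4]
opening: 0.4
```

carry_out([
  {"dx":0.01,"dy":-0.03,"dz":0,"ax":0,"ay":0,"az":0},
  {"dx":0.01,"dy":-0.03,"dz":0,"ax":0,"ay":0,"az":0},
  {"dx":0,"dy":0,"dz":0,"ax":0,"ay":0,"az":0},
])

```text
time_s: 8.27
position: [579.5, -49.8, 86.8]
orientation: [-3.109, -0.442, -0.001]
wrist_force: [-1.3, 6.1, 2.4]
opening: 0.5
```

carry_out([
  {"dx":0.01,"dy":-0.03,"dz":0,"ax":0,"ay":0,"az":0},
  {"dx":0.01,"dy":-0.03,"dz":0,"ax":0,"ay":0,"az":0},
  {"dx":0,"dy":0,"dz":0,"ax":0,"ay":0,"az":0},
])

```text
time_s: 8.52
position: [579.7, -49.9, 86.8]
orientation: [-3.108, -0.442, -0.001]
wrist_force: [-0.7, 6.7, 2.7]
opening: 0.4
```

```bash
python3 -c "
from h import *; snap('p5')"
```

```text
8.5667 [579.7 -50.   86.8] [-1.3  7.3  3. ] [11.6 85.8]
```

View pics/p5.png

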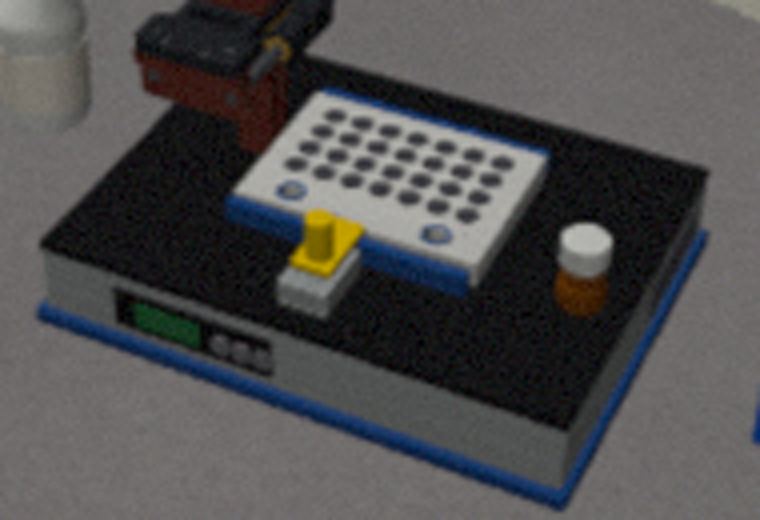

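The finger stalled (0.1 mm for 0.6 mm commanded) and the force rose to 7 N, so the pins hold the plate. I'll back off to the left, lift clear and look from above.

carry_out([
  {"dx":-0.1,"dy":0.3,"dz":0,"ax":0,"ay":0,"az":0},
  {"dx":-0.2,"dy":0.8,"dz":0,"ax":0,"ay":0,"az":0},
  {"dx":-0.2,"dy":0.8,"dz":0,"ax":0,"ay":0,"az":0},
  {"dx":-0.1,"dy":0.1,"dz":1.5,"ax":0,"ay":0,"az":0},
  {"dx":0,"dy":0,"dz":2.5,"ax":0,"ay":0,"az":0},
  {"dx":0,"dy":0,"dz":2.5,"ax":0,"ay":0,"az":0},
  {"dx":-1.0,"dy":-1.4,"dz":1.5,"ax":0,"ay":0,"az":0},
  {"dx":-2.0,"dy":-2.8,"dz":0,"ax":0,"ay":0,"az":0},
  {"dx":-2.5,"dy":-3.5,"dz":0,"ax":0,"ay":0,"az":0},
  {"dx":-2.5,"dy":-3.5,"dz":0,"ax":0,"ay":0,"az":0},
  {"dx":-1.6,"dy":-2.2,"dz":0,"ax":0,"ay":0,"az":0},
  {"dx":0,"dy":0,"dz":0,"ax":0,"ay":0,"az":0},
])

```text
time_s: 9.57
position: [476.8, -166.4, 166.9]
orientation: [3.109, 0.433, -0.001]
wrist_force: [-0.4, -0.5, 0.3]
opening: 0.6
```

```bash
python3 - <<'E'
from h import *; snap('p6')
import cv2
t=viewer.read_camera("top")[180:330,260:440]; cv2.imwrite("pics/t6.png",cv2.resize(t,None,fx=4,fy=4,interpolation=cv2.INTER_CUBIC))
E
```

```text
9.6167 [ 478.1 -164.7  166.8] [ 0.7  0.8 -0.7] [-117.8    3.7]
```

View pics/p6.png

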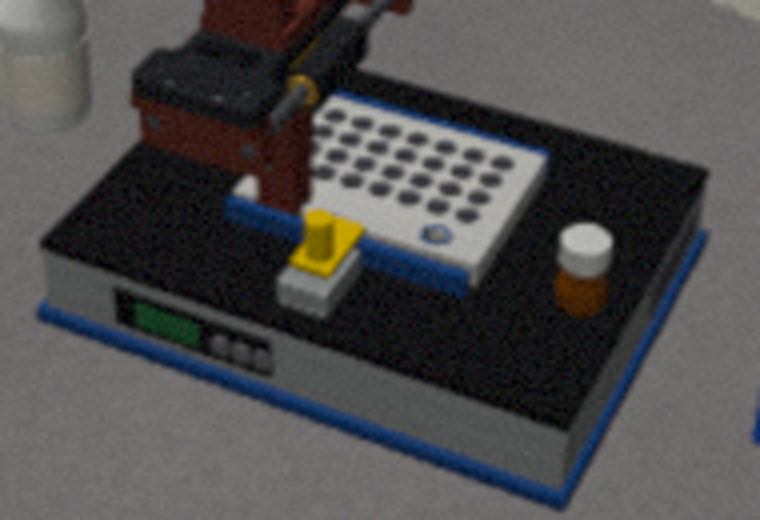

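View pics/t6.png

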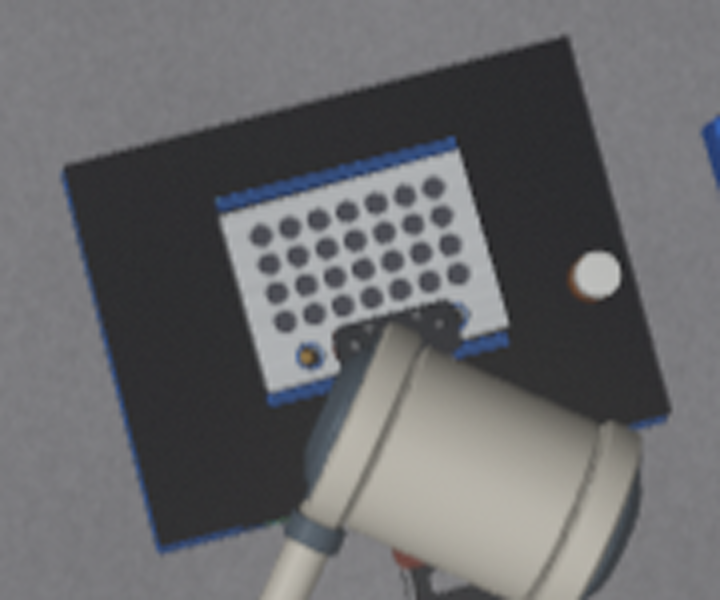

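The top view shows the brass pin inside the left hole at (309,356), and the plate ends are level with the rail ends, so it is seated. Next I'll lower the finger in front of the knob.

carry_out([
  {"dx":-0.4,"dy":-0.2,"dz":-1.5,"ax":0,"ay":0,"az":0},
  {"dx":0,"dy":0,"dz":-2,"ax":0,"ay":0,"az":0},
  {"dx":0,"dy":0,"dz":-1.2,"ax":0,"ay":0,"az":0},
  {"dx":0,"dy":0,"dz":-0.6,"ax":0,"ay":0,"az":0},
  {"dx":0,"dy":0,"dz":0,"ax":0,"ay":0,"az":0},
])

```text
time_s: 10.08
position: [474.9, -163.9, 111.6]
orientation: [-3.108, -0.443, 0.005]
wrist_force: [0.4, -0.0, 0.2]
opening: 0.5
```

```bash
python3 -c "
from h import *; snap('p7')"
```

```text
10.1333 [ 475.3 -164.3  113. ] [0.4 0.1 0.4] [-120.5    4.9]
```

View pics/p7.png

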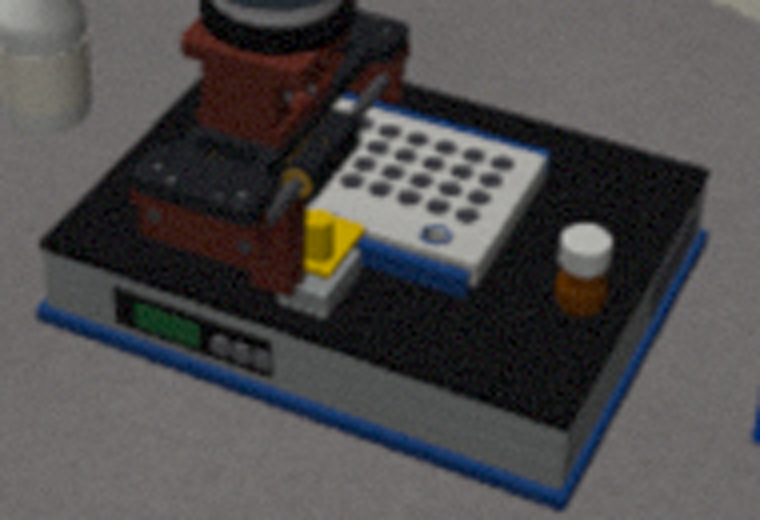

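The finger is just in front of the knob (crop (280,285) and (318,235)). I'll re-centre by about 1.5 mm and advance along mixer +x.

carry_out([
  {"dx":0.23,"dy":-0.09,"dz":0,"ax":0,"ay":0,"az":0},
  {"dx":0.2,"dy":0.0,"dz":0,"ax":0,"ay":0,"az":0},
  {"dx":0.2,"dy":0.05,"dz":0,"ax":0,"ay":0,"az":0},
  {"dx":0.1,"dy":0.03,"dz":0,"ax":0,"ay":0,"az":0},
  {"dx":0.1,"dy":0.03,"dz":0,"ax":0,"ay":0,"az":0},
  {"dx":0.1,"dy":0.03,"dz":0,"ax":0,"ay":0,"az":0},
  {"dx":0.1,"dy":0.03,"dz":0,"ax":0,"ay":0,"az":0},
  {"dx":0.1,"dy":0.03,"dz":0,"ax":0,"ay":0,"az":0},
  {"dx":0.1,"dy":0.03,"dz":0,"ax":0,"ay":0,"az":0},
  {"dx":0.1,"dy":0.03,"dz":0,"ax":0,"ay":0,"az":0},
  {"dx":0.1,"dy":0.03,"dz":0,"ax":0,"ay":0,"az":0},
  {"dx":0.1,"dy":0.03,"dz":0,"ax":0,"ay":0,"az":0},
])

```text
time_s: 11.13
position: [490.6, -162.8, 113.6]
orientation: [-3.11, -0.441, 0.0]
wrist_force: [-0.1, 0.1, 0.1]
opening: 0.6
```

```bash
python3 -c "
from h import *; snap('p8')"
```

```text
11.1833 [ 490.7 -162.8  113.6] [-0.3  0.5  0.6] [-105.2    2.1]
```

View pics/p8.png

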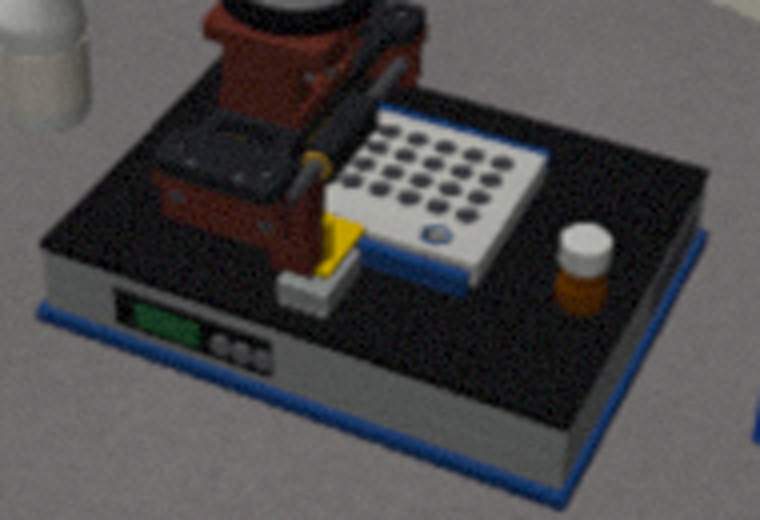

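carry_out([
  {"dx":0.1,"dy":0.03,"dz":0,"ax":0,"ay":0,"az":0},
  {"dx":0.1,"dy":0.03,"dz":0,"ax":0,"ay":0,"az":0},
  {"dx":0.1,"dy":0.03,"dz":0,"ax":0,"ay":0,"az":0},
  {"dx":0.1,"dy":0.03,"dz":0,"ax":0,"ay":0,"az":0},
  {"dx":0.1,"dy":0.03,"dz":0,"ax":0,"ay":0,"az":0},
  {"dx":0.1,"dy":0.03,"dz":0,"ax":0,"ay":0,"az":0},
])

```text
time_s: 11.68
position: [496.3, -161.1, 113.6]
orientation: [3.11, 0.441, -0.001]
wrist_force: [-1.8, -0.7, 2.1]
opening: 0.5
```

carry_out([
  {"dx":0.1,"dy":0.03,"dz":0,"ax":0,"ay":0,"az":0},
  {"dx":0.1,"dy":0.03,"dz":0,"ax":0,"ay":0,"az":0},
  {"dx":0.1,"dy":0.03,"dz":0,"ax":0,"ay":0,"az":0},
  {"dx":0.1,"dy":0.03,"dz":0,"ax":0,"ay":0,"az":0},
  {"dx":0.1,"dy":0.03,"dz":0,"ax":0,"ay":0,"az":0},
  {"dx":0.1,"dy":0.03,"dz":0,"ax":0,"ay":0,"az":0},
])

```text
time_s: 12.18
position: [502.6, -159.3, 113.6]
orientation: [3.11, 0.441, -0.0]
wrist_force: [-2.3, -1.1, 0.4]
opening: 0.5
```

carry_out([
  {"dx":0.1,"dy":0.03,"dz":0,"ax":0,"ay":0,"az":0},
  {"dx":0.1,"dy":0.03,"dz":0,"ax":0,"ay":0,"az":0},
  {"dx":0.1,"dy":0.03,"dz":0,"ax":0,"ay":0,"az":0},
  {"dx":0.1,"dy":0.03,"dz":0,"ax":0,"ay":0,"az":0},
  {"dx":0.1,"dy":0.03,"dz":0,"ax":0,"ay":0,"az":0},
  {"dx":0.1,"dy":0.03,"dz":0,"ax":0,"ay":0,"az":0},
  {"dx":0.1,"dy":0.03,"dz":0,"ax":0,"ay":0,"az":0},
  {"dx":0.1,"dy":0.03,"dz":0,"ax":0,"ay":0,"az":0},
])

```text
time_s: 12.85
position: [510.6, -156.9, 113.6]
orientation: [3.11, 0.441, -0.0]
wrist_force: [-0.9, -1.9, 0.2]
opening: 0.9
```

carry_out([
  {"dx":0.1,"dy":0.03,"dz":0,"ax":0,"ay":0,"az":0},
  {"dx":0.1,"dy":0.03,"dz":0,"ax":0,"ay":0,"az":0},
  {"dx":0.05,"dy":0.01,"dz":0,"ax":0,"ay":0,"az":0},
  {"dx":0.05,"dy":0.01,"dz":0,"ax":0,"ay":0,"az":0},
])

```text
time_s: 13.18
position: [513.6, -156.0, 113.6]
orientation: [3.11, 0.441, -0.0]
wrist_force: [-2.0, -1.4, 0.2]
opening: 0.7
```

carry_out([
  {"dx":0.05,"dy":0.01,"dz":0,"ax":0,"ay":0,"az":0},
  {"dx":0.05,"dy":0.01,"dz":0,"ax":0,"ay":0,"az":0},
  {"dx":0.05,"dy":0.01,"dz":0,"ax":0,"ay":0,"az":0},
  {"dx":0.05,"dy":0.02,"dz":0,"ax":0,"ay":0,"az":0},
])

```text
time_s: 13.52
position: [515.6, -155.5, 113.6]
orientation: [-3.11, -0.441, -0.0]
wrist_force: [-2.3, -1.2, 1.0]
opening: 0.0
```

carry_out([
  {"dx":0.05,"dy":0.01,"dz":0,"ax":0,"ay":0,"az":0},
  {"dx":0.05,"dy":0.01,"dz":0,"ax":0,"ay":0,"az":0},
  {"dx":0.05,"dy":0.02,"dz":0,"ax":0,"ay":0,"az":0},
  {"dx":0.05,"dy":0.01,"dz":0,"ax":0,"ay":0,"az":0},
])

```text
time_s: 13.85
position: [516.8, -155.2, 113.7]
orientation: [3.111, 0.441, -0.003]
wrist_force: [-7.7, -1.8, 2.2]
opening: 0.1
```

carry_out([
  {"dx":0.05,"dy":0.01,"dz":0,"ax":0,"ay":0,"az":0},
  {"dx":0.05,"dy":0.01,"dz":0,"ax":0,"ay":0,"az":0},
  {"dx":0.05,"dy":0.02,"dz":0,"ax":0,"ay":0,"az":0},
])

```text
time_s: 14.1
position: [517.0, -155.2, 113.7]
orientation: [-3.111, -0.44, 0.008]
wrist_force: [-13.0, -2.1, 5.6]
opening: 0.5
```

```bash
python3 -c "
from h import *; snap('p9')"
```

```text
14.15 [ 517.  -155.2  113.7] [-11.1  -3.5   5.3] [-77.9   2.1]
```

View pics/p9.png

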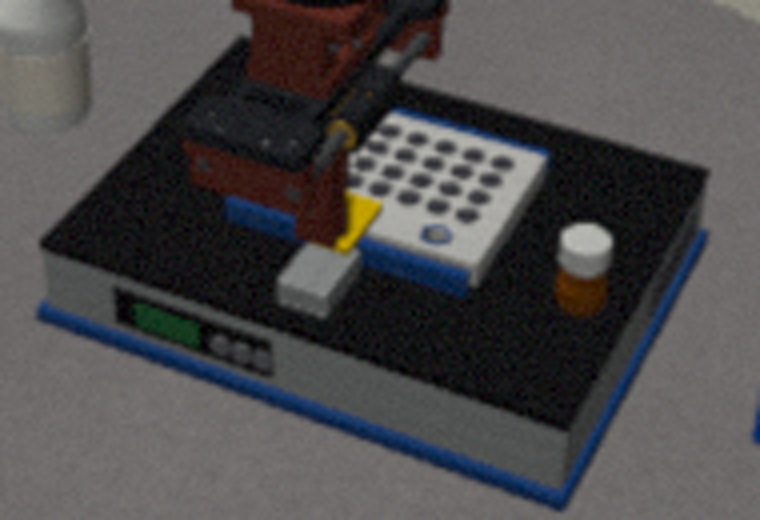

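Hard stop: 13 N with no further motion, and a travel of about 23 mm from contact. I'll back straight off, lift and retreat.

carry_out([
  {"dx":-0.4,"dy":-0.1,"dz":0,"ax":0,"ay":0,"az":0},
  {"dx":-1.0,"dy":-0.3,"dz":0,"ax":0,"ay":0,"az":0},
  {"dx":-1.5,"dy":-0.4,"dz":0,"ax":0,"ay":0,"az":0},
  {"dx":-0.8,"dy":-0.2,"dz":1.5,"ax":0,"ay":0,"az":0},
  {"dx":0,"dy":0,"dz":3,"ax":0,"ay":0,"az":0},
  {"dx":0,"dy":0,"dz":3,"ax":0,"ay":0,"az":0},
  {"dx":0,"dy":0,"dz":3,"ax":0,"ay":0,"az":0},
  {"dx":0,"dy":0,"dz":3,"ax":0,"ay":0,"az":0},
  {"dx":0,"dy":1.5,"dz":1,"ax":0,"ay":0,"az":0},
  {"dx":0,"dy":3,"dz":0,"ax":0,"ay":0,"az":0},
  {"dx":0,"dy":3,"dz":0,"ax":0,"ay":0,"az":0},
  {"dx":0,"dy":3,"dz":0,"ax":0,"ay":0,"az":0},
])

```text
time_s: 15.15
position: [481.9, -58.6, 259.1]
orientation: [-3.11, -0.44, -0.003]
wrist_force: [-0.4, 0.4, -0.2]
opening: 0.5
```

carry_out([
  {"dx":0,"dy":3,"dz":0,"ax":0,"ay":0,"az":0},
  {"dx":0,"dy":3,"dz":0,"ax":0,"ay":0,"az":0},
  {"dx":0,"dy":3,"dz":0,"ax":0,"ay":0,"az":0},
  {"dx":0,"dy":3,"dz":0,"ax":0,"ay":0,"az":0},
  {"dx":0,"dy":3,"dz":0,"ax":0,"ay":0,"az":0},
  {"dx":0,"dy":3,"dz":0,"ax":0,"ay":0,"az":0},
  {"dx":0,"dy":3,"dz":0,"ax":0,"ay":0,"az":0},
  {"dx":0,"dy":3,"dz":0,"ax":0,"ay":0,"az":0},
  {"dx":0,"dy":3,"dz":0,"ax":0,"ay":0,"az":0},
  {"dx":0,"dy":1.5,"dz":0,"ax":0,"ay":0,"az":0},
  {"dx":0,"dy":0,"dz":0,"ax":0,"ay":0,"az":0},
  {"dx":0,"dy":0,"dz":0,"ax":0,"ay":0,"az":0},
])

```text
time_s: 16.15
position: [481.7, 225.8, 258.4]
orientation: [-3.11, -0.444, 0.0]
wrist_force: [0.2, -1.2, -0.2]
opening: 0.1
```

```bash
python3 - <<'E'
from h import *; snap('p10')
import cv2
f=viewer.read_camera("top"); cv2.imwrite("pics/tf.png",f)
t=f[180:330,260:440]; cv2.imwrite("pics/t10.png",cv2.resize(t,None,fx=4,fy=4,interpolation=cv2.INTER_CUBIC))
E
```

```text
16.2 [481.9 225.  258.6] [-0.3 -0.5  0.3] [ -6.2 377.2]
```

View pics/p10.png

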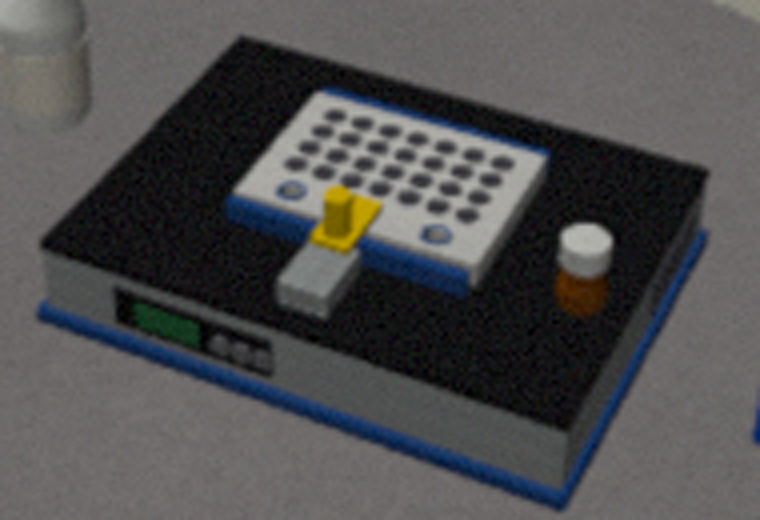

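View pics/t10.png

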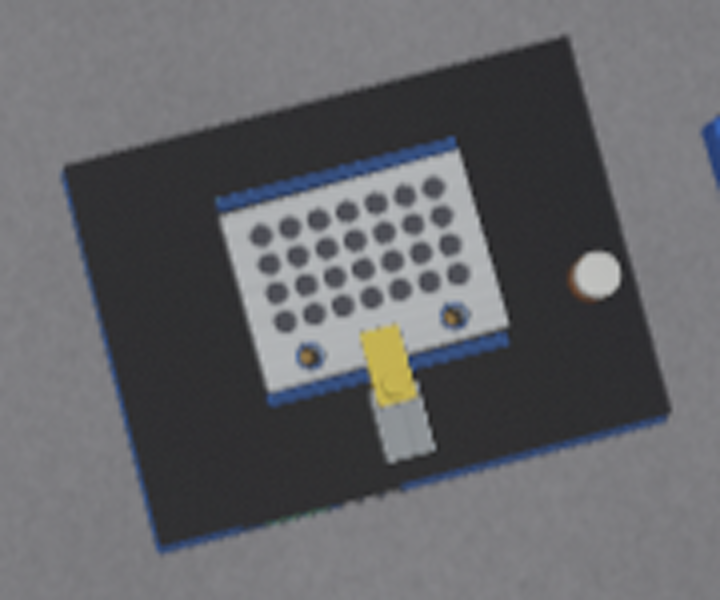

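View pics/tf.png

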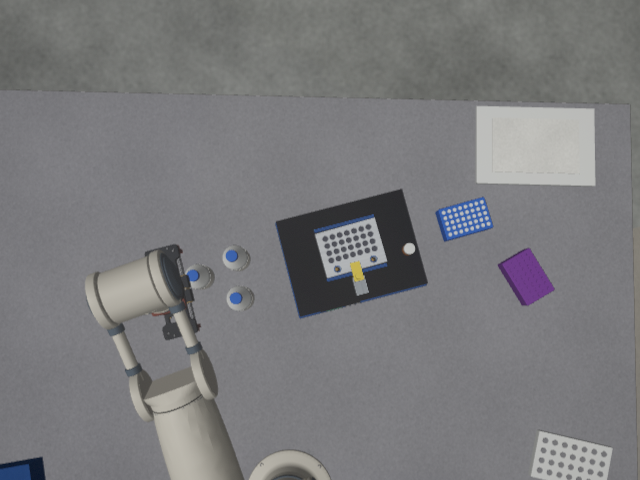

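Both holes show brass pins (top crop (310,356) and (454,316)). The tab reaches about 21–22 mm over the plate's front edge, matching the stated value for fully home. The jar, bottles and rack are at their original pixels, and the fingertips are about 100 mm above the bottle tops. Handing in.

```bash
python3 -c "
from cell import sign_off; print(sign_off())"
```

```text
the job is handed in; nothing more can be done
None
```

The plate is seated over both pins and the yellow tab is pushed fully home. I handed the job in at about 16 s, well under the 42 s limit.

- **Plate:** I pushed the middle of its left end slowly to the right with the closed fingertips at about 4 N. After about 17–20 mm the front dropped over the pins. A further small nudge stalled at about 7 N, so the pins hold it.
- **Tab:** I pushed its knob at about 2.5 N until it met a hard stop, where the force rose to 13 N without further movement. Then I backed off and moved clear.
- **Last checks:** Brass shows in both holes, and the plate ends are level with the rail ends. The tab reaches about 22 mm over the plate's front edge (21 mm stated). The jar, bottles and tip rack have not moved, and the wrist force is near zero.
- **Disagreement:** My fitted mixer position was off by about 2 to 5 mm. The drop came about 4 mm earlier along y than predicted, and the tab's stop about 5 mm further along x. I went by the contact forces and pictures instead. I judged the plate flat from the pictures and did not measure its tilt separately.

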